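# Find the good gap with a sprung feeler

### The arm

A 6-joint arm with a two-finger parallel gripper is mounted at the origin on a cart in front of the work surface, level with it; the furniture and walls round the work are solid. World frame = base frame: x ahead of the robot, y to its left, z up, the work surface at z = 0. Lengths are in mm, angles in rad, forces in N, time in s.
With the tool pointing down it reaches from about 350 to 975 mm from the base axis. Payload 7.1 kg.
Tool frame: the origin (TCP) lies at the very end of the fingers, on their centre line; the grasp point (between the pads) lies 19 mm behind it; z points along the fingers, x is the direction in which the jaws open and shut, and the axes are right-handed (so a half turn about z gives the same grasp; the last joint's range is limited). The gripper opens to 88 mm and grips with 3 to 60 N. Pads are 20 mm wide; open, the fingers measure 115 mm over their backs; the gripper's body (75 mm by 178 mm) begins 61 mm behind the grasp point.
Start: joints at [-1.215, 0.423, 1.63, -0, 1.089, -0.019], TCP at [228.82, -581.589, 222.675] pointing down, gripper open.
Joint ranges: [-3, 3], [-0.9, 2.11], [0.09, 2.58], [-1.31, 4.45], [0.11, 2.69], [-2.54, 2.54]. Speed limits (rad/s): [2.39, 2.39, 3.01, 3.14, 3.14, 3.14].

### API

Orientations are given as a rotation vector (axis times angle).
In Python, from workcell import * gives the robot as it stands.
- The arm moves only by the tool arm_command, never from a script. Its argument "increments" is a list of rows, each a list of 2 entries, a list of its own where there are three numbers: the shift along the tool's x, y, z in cm, then the turn about the tool's z in degrees. In form: [[[dx, dy, dz], turn], ...]. A call has 1 to 20 rows; each row shifts and turns the pose as measured when the row begins, along the tool's axes as they then stand; what a row does not reach is not made up. A row lasts 1/10 s, in which the tool goes at most 50 mm and 8.59 degrees, less where a joint would pass 70% of its speed; a pose out of reach is approached as far as the arm can. A call is refused whole if a number of a shift passes 5 or a number of a turn 8.59, either way. A call with a gripper value outside its range is refused whole. "gripper" is the opening, from 0 (shut) to 1 (fully open), set as the call begins (left out, the last holds). The fingers move at their own pace and stop on an object; the grip force is fixed at half the most. Time passes only in rows, so rows that do not move let the fingers close. It gives the time, the measured TCP pose, the force and the opening at its end, in the units of the state.
- get_obs(): the state, without advancing time (a new reading comes with each control period).
- get_image(name): name is "scene" or "side" or "wrist"; returns the picture (480x640x3 uint8, red, green, blue); there is no depth.
- camera_params(name): a dict with "K" (3x3 intrinsics, pixels), "rvec" (rotation vector, rad) and "tvec" (3), from world to camera coordinates, as OpenCV has them; the wrist camera has in their place "T_tool_cam" (4x4, takes a point from camera to tool coordinates, whose origin is the TCP and whose axes are the tool frame's). Camera axes: x right, y down, z forward; pixel columns grow to the right and rows downward; lengths in mm; the calibration is good to about 2 mm. A picture is of the moment at which its call begins: read the wrist's pose just before it. camera_params takes no time and is no camera call.
- close_job(): hands the job in, once; it reports no verdict.
The state is a dict: "t": time; "qpos": joint angles; "qvel": joint speeds; "joint_torque": joint torques, N m; "ee_pos": TCP position; "orientation": TCP orientation; "ft_force": force on the tool from outside, world axes, zero at the start; "moment": the same for the moment, N m; "width": finger opening in mm.
Only numpy, scipy, OpenCV 4.12 (cv2) and the standard library are available. Lean on these libraries where they do the work, as an engineer would, in place of code of your own. Each camera call takes 0.05 s, during which the arm holds its last target.

### The job

Draw the feeler out of its stand and feel for the good one of the three sprung gaps in the gauge: in the slack gap the blade drops in with almost no drag, the seized gap will not let it in, and the good gap lets it in with a clear, even drag. Leave the feeler standing upright, let go, with its blade pushed fully home on the floor of the good gap, and never force it: the sprung blade must not be pushed back into its handle by more than 12 mm, whichever gap you try.

Things in the scene. Friction and masses are not known exactly. Their poses are not given: they have to be found in the camera images.
- feeler_grip (a point): Centre of the feeler's black handle, a flat-sided block 26 x 16 x 55 mm (x, y, z; z up, away from the blade); grip it across its 16 mm (y). The feeler weighs 0.14 to 0.24 kg. At the start the handle's underside rests on the stand's top and its blade hangs in the stand's slot: lift it at least 80 mm straight up to clear.
- feeler_tip (a point): Middle of the tip edge of the steel blade below the handle; axes as the handle. Blade 18 mm wide (x), 5 mm thick (y), 66 mm long (tip 93.5 mm below the handle's centre when fully out); its last 3 mm are 2.6 mm thick.
- plunger (a joint): How far the sprung blade is pushed back into the handle, m: 0 = fully out, mechanical stop at 0.014, over 0.012 is forbidden. It starts to yield at 1.8 N and takes 1.5 N more for each mm (about 11 N at 6 mm, 20 N at 12 mm). When the blade drags, the handle must go down further by this much before the tip is home.
- stand: Grey slotted stand fixed to the bench, foot 70 x 60 mm, block 44 x 33 mm, 78 mm high. Origin at the centre of its underside, z up; slot 26 mm (x) by 9 mm (y).
- gauge: Steel gauge fixed to the bench: dark base 72 x 196 mm, 12 mm thick, with three equal upright gaps 58 mm apart in a row along its y. Origin on the bench under the middle gap, z up. The gaps look alike; which is slack, good or seized changes from run to run.
- gap_1 (a point): Middle of the floor (13.5 mm above the bench) of the gap at the gauge's +y end; axes as the gauge. The blade goes in from above, width along x (jaws 34 mm long, ends open), thickness along y. Flared lips, 66 mm above the bench and 23 mm wide at the top, lead to a throat 11 mm wide, 56 to 50 mm above the bench. Rubbing on lips or throat tells nothing. Slack gap: under 1.5 N below the throat.
- gap_2 (a point): The same for the middle gap. In each gap, below the throat, a sprung shoe on the +y side (sloping from 50 to 31 mm above the bench, then straight) presses the blade against the fixed jaw, whose face is at y = -5.5 mm; a blade let go ends about 3 mm on the -y side of the middle. Good gap: resistance rises to some 4 to 12 N on the slope, then 2 to 9 N down to the floor.
- gap_3 (a point): The same for the gap at the gauge's -y end. In the seized gap, wherever it is, the tip stops on the shoe's slope, 14 mm or more above the floor, and no allowed push moves it on: the resistance just climbs.

How it is judged:
By the outcome, as a careful person would: the job done as asked, in the order asked, and still so for the second after the job is handed in, with the robot touching nothing.
It also fails if it takes over 67 s, if anything falls off the work surface, if the arm or the gripper's body presses on something with over 40 N, if the wrist force passes 120 N, or if a joint passes its speed limit or range.

## Working session

There is one attempt and no reset: what is moved stays moved. The work goes in short steps, Python scripts to look and compute and a tool call to move; the robot and the scene stay as the last step left them, time stands still between calls to the robot, and variables do not carry over. Pictures are saved under pics/ and viewed, and the job is handed in when it is done.

Besides the shell and the picture viewer there is one more tool, called after ">>>" by a JSON object that holds its "api" and its "payload", one argument or row to a line. arm_command: Moves the arm, as the interface text tells. Its arguments: {"type":"object","properties":{"increments":{"type":"array","items":{"type":"array"}},"gripper":{"type":"number"}},"required":["increments"]}

```bash
ls; mkdir -p pics
python3 - <<'E'
from workcell import *
import cv2
o=get_obs();print(o)
for n in ("scene","side","wrist"):
    print(n,camera_params(n))
    cv2.imwrite(f"pics/{n}0.png",get_image(n)[:,:,::-1])
E
```

```text
pics
{'t': 0.0, 'qpos': array([-1.21501976e+00,  4.23833043e-01,  1.63066242e+00,  1.22259071e-05,
        1.08860944e+00, -1.89912498e-02]), 'qvel': array([ 0.0022007 ,  0.00095541, -0.0005502 ,  0.00109766,  0.00055046,
        0.00056656]), 'joint_torque': array([-1.58180712e-03, -5.44629335e+01, -2.73662907e+01,  6.44382834e-02,
        2.28886586e-02, -1.32126120e-04]), 'ee_pos': array([ 228.62753659, -581.09669053,  221.91740546]), 'orientation': array([-2.59564972e+00,  1.76823382e+00,  1.92705419e-03]), 'ft_force': array([-0.70539733,  0.38009021,  0.97136666]), 'moment': array([ 0.06259133, -0.08528994, -0.0107162 ]), 'width': 87.65572865147327}
scene {'K': array([[596.66634238,   0.        , 318.16015229],
       [  0.        , 596.66634238, 240.86694379],
       [  0.        ,   0.        ,   1.        ]]), 'rvec': array([ 1.42021405, -2.17888221,  0.88119388]), 'tvec': array([401.43362826, 346.88301967, 757.64173029])}
side {'K': array([[622.21799598,   0.        , 318.41567047],
       [  0.        , 622.21799598, 246.38848505],
       [  0.        ,   0.        ,   1.        ]]), 'rvec': array([ 2.03027566,  0.02854078, -0.00872621]), 'tvec': array([-542.11521873,  169.94185194,  816.86733215])}
wrist {'K': array([[406.25608519,   0.        , 318.79949766],
       [  0.        , 406.25608519, 245.62450674],
       [  0.        ,   0.        ,   1.        ]]), 'T_tool_cam': array([[ 9.99999662e-01,  7.70324381e-04, -2.88641229e-04,
         3.16305959e-01],
       [-6.51112117e-04,  9.55625054e-01,  2.94585017e-01,
        -8.21153622e+01],
       [ 5.02758811e-04, -2.94584729e-01,  9.55625232e-01,
        -1.62270590e+02],
       [ 0.00000000e+00,  0.00000000e+00,  0.00000000e+00,
         1.00000000e+00]])}
```

View pics/scene0.png

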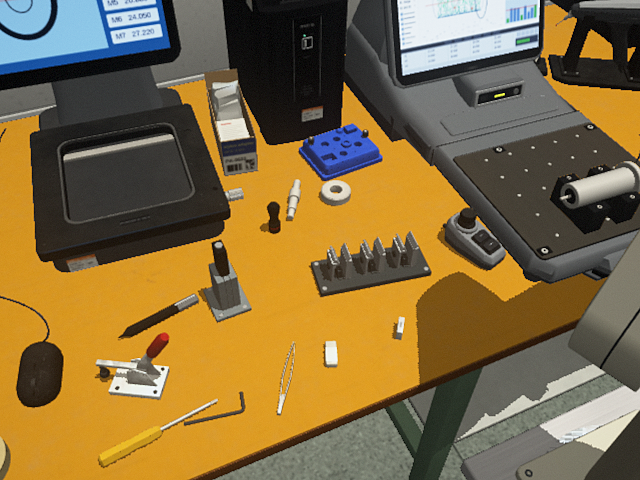

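View pics/side0.png

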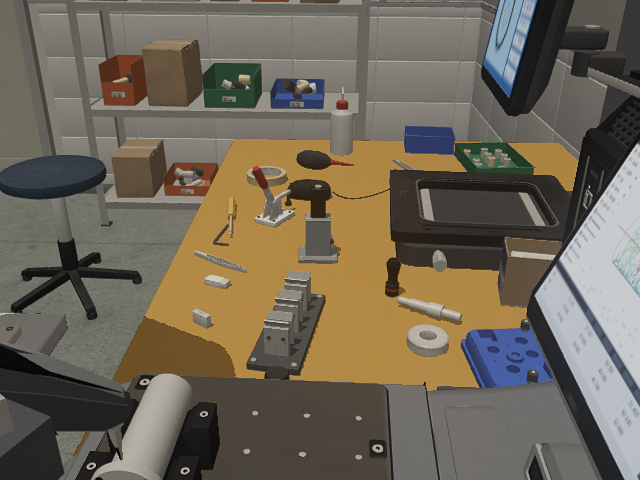

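View pics/wrist0.png

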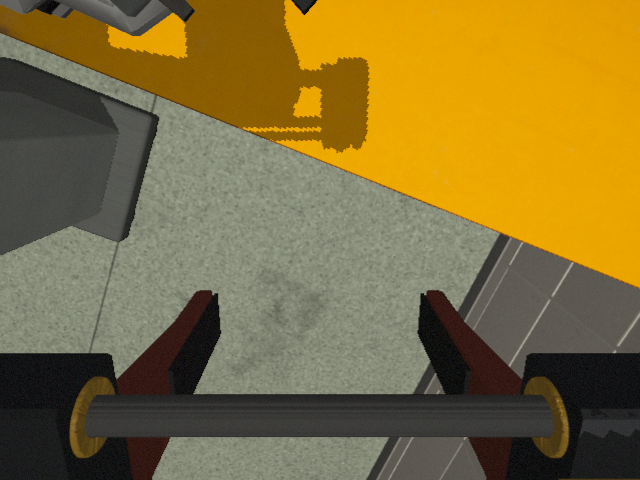

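The scene shows the stand with the black-handled feeler at about (225,285) and the gauge at about (370,265). In the side view they are at (318,235) and (287,330). I'll enlarge both.

Run:
```python
import cv2
a=cv2.imread("pics/scene0.png")
cv2.imwrite("pics/s_stand.png",cv2.resize(a[230:330,190:265],None,fx=6,fy=6,interpolation=cv2.INTER_CUBIC))
cv2.imwrite("pics/s_gauge.png",cv2.resize(a[225:300,305:440],None,fx=5.9,fy=5.9,interpolation=cv2.INTER_CUBIC))
a=cv2.imread("pics/side0.png")
cv2.imwrite("pics/d_both.png",cv2.resize(a[170:380,240:350],None,fx=2.8,fy=2.8,interpolation=cv2.INTER_CUBIC))
```

```text
(no output)
```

View pics/s_stand.png

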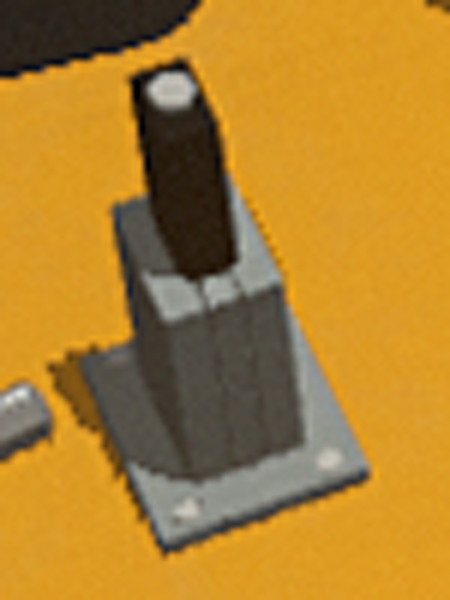

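View pics/s_gauge.png

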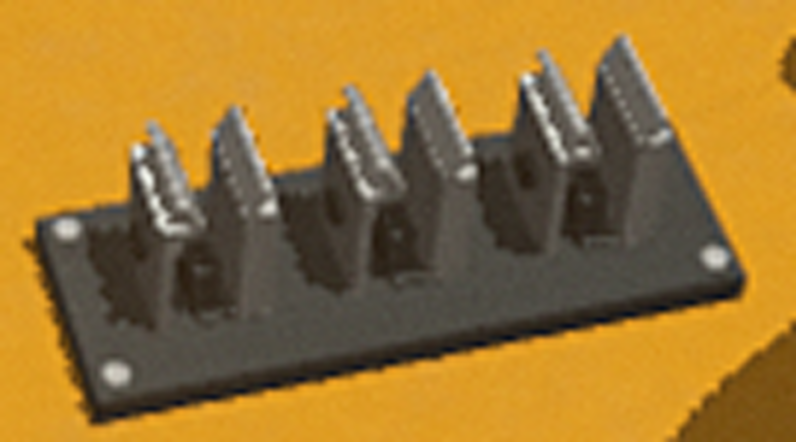

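View pics/d_both.png

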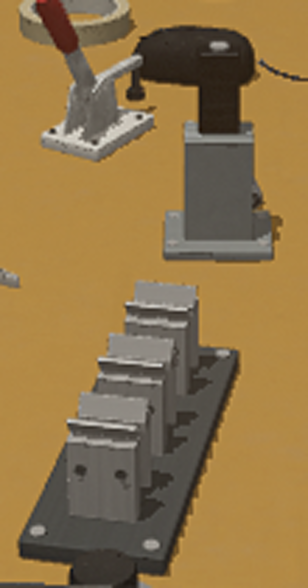

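```bash
cat > h.py <<'E'
import numpy as np,cv2
from workcell import *
def P(n):
    c=camera_params(n);R=cv2.Rodrigues(c["rvec"])[0];return c["K"],R,c["tvec"]
def proj(n,X):
    K,R,t=P(n);p=(R@np.atleast_2d(X).T).T+t;p=p@K.T;return p[:,:2]/p[:,2:]
def back(n,uv,z):
    K,R,t=P(n);C=-R.T@t;d=R.T@np.linalg.inv(K)@np.array([uv[0],uv[1],1.]);return C+d*(z-C[2])/d[2]
E
python3 - <<'E'
from h import *
np.set_printoptions(precision=1,suppress=True)
sg=lambda u,v:(305+u/5.9-.4,225+v/5.9-.4)
ss=lambda u,v:(190+u/6-.4,230+v/6-.4)
dd=lambda u,v:(240+u/2.8-.3,170+v/2.8-.3)
print("cams",[-P(n)[1].T@P(n)[2] for n in("scene","side")])
for k,u in dict(gFL=(38,220),gNL=(95,405),gNR=(742,280),sFL=(67,229),sNL=(116,374),sNR=(715,258)).items(): print(k,back("scene",sg(*u),12))
for k,u in dict(gNL=(20,545),gNR=(165,560),gFR=(238,350),sNL=(38,530),sNR=(151,545),sFR=(222,353)).items(): print("side",k,back("side",dd(*u),12))
for k,u in dict(tNL=(170,322),tNR=(285,285),tFL=(115,208)).items(): print("stand top",back("scene",ss(*u),78))
for u in ((170,90),): print("handle top",back("scene",ss(*u),133))
for u in ((163,552),(370,478),(85,362)): print("foot",back("scene",ss(*u),3))
for u in ((185,125),(253,126),(186,137),(252,141)): print("side stand top",back("side",dd(*u),78))
print("side handle top",back("side",dd(219,46),133))
E
```

```text
cams [array([-78.6, 486.5, 782.7]), array([ 554.5, -643.5,  518.2])]
gFL [545.  209.5  12. ]
gNL [475.6 222.5  12. ]
gNR [443.   32.3  12. ]
sFL [538.5 203.2  12. ]
sNL [483.4 212.6  12. ]
sNR [453.4  35.1  12. ]
side gNL [446.8  23.3  12. ]
side gNR [516.   14.1  12. ]
side gFR [547.2 206.6  12. ]
side sNL [454.   35.2  12. ]
side sNR [508.7  25.3  12. ]
side sFR [538.2 203.   12. ]
stand top [508.2 380.7  78. ]
stand top [508.2 350.   78. ]
stand top [550.8 382.2  78. ]
handle top [533.7 366.4 133. ]
foot [495.7 395.    3. ]
foot [496.9 336.4   3. ]
foot [566.3 395.3   3. ]
side stand top [510.3 373.1  78. ]
side stand top [553.5 373.2  78. ]
side stand top [511.7 354.3  78. ]
side stand top [553.  349.7  78. ]
side handle top [531.6 369.9 133. ]
```

Run:
```python
from h import *
np.set_printoptions(precision=1,suppress=True)
def tri(a,b):
    A=[]
    for n,u in(("scene",a),("side",b)):
        K,R,t=P(n);M=K@np.c_[R,t];A+= [u[0]*M[2]-M[0],u[1]*M[2]-M[1]]
    X=np.linalg.svd(np.array(A))[2][-1];return X[:3]/X[3]
print("cyl end",tri((568,195),(178,392)))
print("device corner",back("scene",(545,280),40), "joystick",back("scene",(468,215),60))
print("black box top near corner", back("scene",(325,135),5), back("scene",(420,140),60))
```

```text
cyl end [ 413.  -186.5  136.9]
device corner [ 334.9 -114.    40. ] joystick [497.3 -69.4  60. ]
black box top near corner [874.4  32.3   5. ] [ 717.4 -103.4   60. ]
```

```bash
cat >> h.py <<'E'
from scipy.spatial.transform import Rotation as Ro
def yawof(R): return np.degrees(np.arctan2(R[1,0],R[0,0]))  # world angle of tool x
def plan(target,yaw,n=None,step=4.8,tstep=8,o=None):
    o=o or get_obs();p=o["ee_pos"];R=Ro.from_rotvec(o["orientation"]).as_matrix();y=yawof(R)
    tilt=R[:,2]
    d=np.array(target)-p;dy=(yaw-y+180)%360-180
    if n is None:n=int(max(1,np.ceil(np.linalg.norm(d)/10/step),np.ceil(abs(dy)/tstep)))
    print("t",round(o["t"],2),"pos",p.round(1),"yaw",round(y,2),"tilt",tilt.round(4),"F",o["ft_force"].round(2),"w",round(o["width"],1),"->d",d.round(1),"turn(tool)",round(-dy,2),"rows",n)
    for k in range(n):
        a=np.radians(y+dy*k/n);s=d/n/10
        x=np.array([np.cos(a),np.sin(a)]);yy=np.array([np.sin(a),-np.cos(a)])
        print([[round(float(s[:2]@x),2),round(float(s[:2]@yy),2),round(float(-s[2]),2)],round(-dy/n,2)])
E
python3 - <<'E'
from h import *
print(get_obs()["t"]);plan([228,-581,340],-68.5)
class _:pass
o=get_obs();o["ee_pos"]=np.array([228,-581,340.]);plan([510,230,340],-90,o=o)
E
```

```text
0.15
t 0.15 pos [ 228.7 -581.2  222.1] yaw -68.53 tilt [-4.0e-04  1.1e-03 -1.0e+00] F [-0.01 -0.77 -0.58] w 87.9 ->d [ -0.7   0.2 117.9] turn(tool) -0.03 rows 3
[[-0.01, 0.02, -3.93], np.float64(-0.01)]
[[-0.02, 0.02, -3.93], np.float64(-0.01)]
[[-0.02, 0.02, -3.93], np.float64(-0.01)]
t 0.15 pos [ 228. -581.  340.] yaw -68.53 tilt [-4.0e-04  1.1e-03 -1.0e+00] F [-0.01 -0.77 -0.58] w 87.9 ->d [282. 811.   0.] turn(tool) 21.47 rows 18
[[-3.62, -3.11, -0.0], np.float64(1.19)]
[[-3.68, -3.03, -0.0], np.float64(1.19)]
[[-3.75, -2.95, -0.0], np.float64(1.19)]
[[-3.81, -2.88, -0.0], np.float64(1.19)]
[[-3.87, -2.8, -0.0], np.float64(1.19)]
[[-3.92, -2.71, -0.0], np.float64(1.19)]
[[-3.98, -2.63, -0.0], np.float64(1.19)]
[[-4.03, -2.55, -0.0], np.float64(1.19)]
[[-4.08, -2.46, -0.0], np.float64(1.19)]
[[-4.13, -2.38, -0.0], np.float64(1.19)]
[[-4.18, -2.29, -0.0], np.float64(1.19)]
[[-4.23, -2.2, -0.0], np.float64(1.19)]
[[-4.28, -2.12, -0.0], np.float64(1.19)]
[[-4.32, -2.03, -0.0], np.float64(1.19)]
[[-4.36, -1.94, -0.0], np.float64(1.19)]
[[-4.4, -1.84, -0.0], np.float64(1.19)]
[[-4.44, -1.75, -0.0], np.float64(1.19)]
[[-4.47, -1.66, -0.0], np.float64(1.19)]
```

>>> {"api": "arm_command", "payload": {
  "increments": [
    [[0, 0, -4], 0],
    [[0, 0, -4], 0],
    [[0, 0, -4], 0],
    [[-3.6, -3.1, 0], 1.2],
    [[-3.7, -3, 0], 1.2],
    [[-3.7, -3, 0], 1.2],
    [[-3.8, -2.9, 0], 1.2],
    [[-3.9, -2.8, 0], 1.2],
    [[-3.9, -2.7, 0], 1.2],
    [[-4, -2.6, 0], 1.2],
    [[-4, -2.5, 0], 1.2]
  ]
}}

```text
t: 1.25
ee_pos: [356.3, -213.3, 345.1]
orientation: [-2.42, 1.998, 0.005]
ft_force: [0.9, -0.8, -0.7]
width: 88.0
```

>>> {"api": "arm_command", "payload": {
  "increments": [
    [[-4.1, -2.5, 0], 1.2],
    [[-4.1, -2.4, 0], 1.2],
    [[-4.2, -2.3, 0], 1.2],
    [[-4.2, -2.2, 0], 1.2],
    [[-4.3, -2.1, 0], 1.2],
    [[-4.3, -2, 0], 1.2],
    [[-4.4, -1.9, 0], 1.2],
    [[-4.4, -1.8, 0], 1.2],
    [[-4.4, -1.7, 0], 1.2],
    [[0, 0, 0], 0]
  ]
}}

```text
t: 2.25
ee_pos: [506.7, 211.9, 346.9]
orientation: [-2.216, 2.219, 0.002]
ft_force: [-0.3, -0.3, -0.2]
width: 88.3
```

Run:
```python
from h import *
o=get_obs();im=get_image("wrist");print(o["t"],o["ee_pos"],o["orientation"],o["qvel"].round(3))
np.savez("w1.npz",p=o["ee_pos"],r=o["orientation"],im=im)
cv2.imwrite("pics/w1.png",im[:,:,::-1])
```

```text
2.25 [506.72403728 211.90017246 346.87040324] [-2.21616224e+00  2.21943157e+00  1.69065675e-03] [-0.026 -0.025  0.049 -0.034  0.024 -0.037]
```

View pics/w1.png

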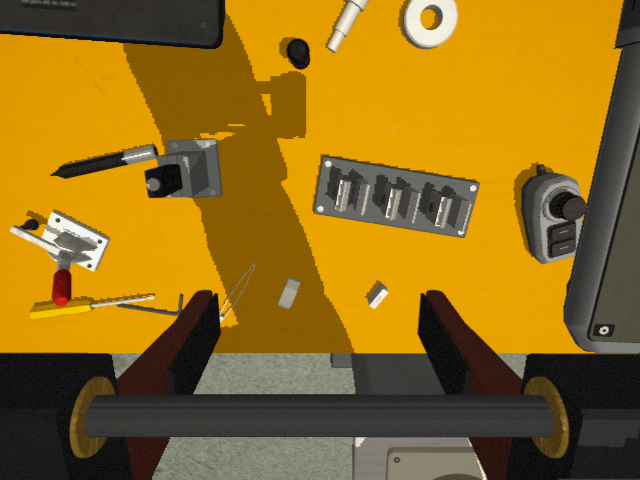

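The wrist view has the stand at (190,170), the handle top at (155,184) and the gauge at (395,195). I'll enlarge it.

Run:
```python
from h import *
a=cv2.imread("pics/w1.png")
cv2.imwrite("pics/w1g.png",cv2.resize(a[145:245,305:485],None,fx=4.4,fy=4.4,interpolation=cv2.INTER_CUBIC))
cv2.imwrite("pics/w1s.png",cv2.resize(a[130:205,135:230],None,fx=7,fy=7,interpolation=cv2.INTER_CUBIC))
```

```text
(no output)
```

View pics/w1g.png

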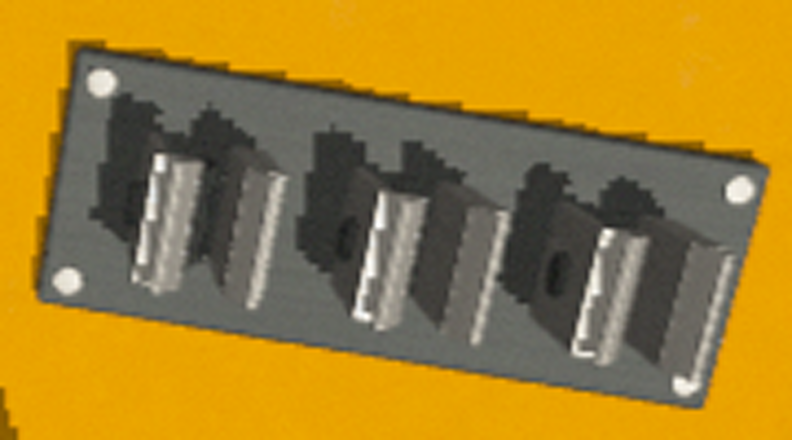

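View pics/w1s.png

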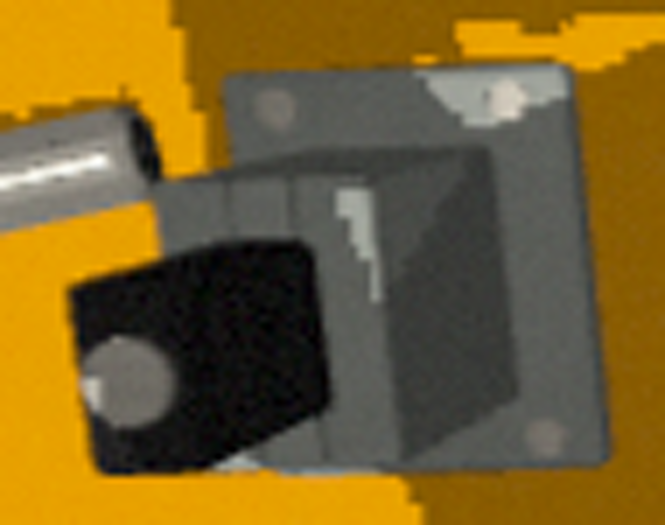

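```bash
cat >> h.py <<'E'
def wback(p,r,uv,z):
    c=camera_params("wrist");T=c["T_tool_cam"];R=Ro.from_rotvec(r).as_matrix()
    C=p+R@T[:3,3];d=R@T[:3,:3]@np.linalg.inv(c["K"])@np.array([uv[0],uv[1],1.]);return C+d*(z-C[2])/d[2]
def wproj(p,r,X):
    c=camera_params("wrist");T=c["T_tool_cam"];R=Ro.from_rotvec(r).as_matrix()
    X=np.atleast_2d(X);q=((X-p)@R-T[:3,3])@T[:3,:3];q=q@c["K"].T;return q[:,:2]/q[:,2:]
E
python3 - <<'E'
from h import *
np.set_printoptions(precision=1,suppress=True)
f=np.load("w1.npz");p,r=f["p"],f["r"]
g=lambda u,v:(305+u/4.4-.4,145+v/4.4-.4)
s=lambda u,v:(135+u/7-.4,130+v/7-.4)
B=lambda uv,z:wback(p,r,uv,z)[:2]
S=[B(g(*u),12) for u in((102,82),(67,281),(686,384),(740,190))]
print("screws",S,np.mean(S,0))
C=[B(g(*u),12) for u in((78,50),(40,298),(700,405),(767,166))]
print("corners",C,np.mean(C,0))
# inner lip edges at z66: left(shoe) right edge, right jaw left edge
for n,u in(("jaw1 L outer",((155,155),(135,280))),("1 R outer",((286,172),(252,307))),("2L",((382,190),(358,318))),("2R",((508,210),(476,343))),("3L",((605,228),(575,352))),("3R",((733,252),(700,380)))):
    print(n,[B(g(*q),66) for q in u])
print("foot", [B(s(*u),6) for u in((228,75),(570,65),(608,465))])
print("top", [B(s(*u),78) for u in((160,185),(370,180),(400,462))])
print("handle top",B(s(128,382),135),[B(s(*u),133) for u in((70,287),(97,470))],"underside",[B(s(*u),78) for u in((310,250),(330,405))])
E
```

```text
screws [array([540.4, 202.7]), array([485. , 212.3]), array([454.9,  34.4]), array([510.8,  25. ])] [497.7 118.6]
corners [array([549. , 209.3]), array([480., 220.]), array([448.6,  29.7]), array([517.4,  18.3])] [498.8 119.3]
jaw1 L outer [array([527.9, 190.5]), array([496.4, 195. ])]
1 R outer [array([523.7, 158. ]), array([489.5, 165.3])]
2L [array([519.2, 134. ]), array([486.7, 138.4])]
2R [array([514.2, 102.4]), array([480.1, 108.1])]
3L [array([509.7,  77.8]), array([477.8,  82.7])]
3R [array([503.6,  45.3]), array([470.4,  50.1])]
foot [array([567. , 395.9]), array([568.7, 337. ]), array([499.5, 335.3])]
top [array([554.2, 381.4]), array([555., 350.]), array([512.7, 349.4])]
handle top [533.3 366.1] [array([545.5, 373. ]), array([521.3, 372.5])] underside [array([544.7, 360. ]), array([521.4, 359.3])]
```

Run:
```python
from h import *
f=np.load("w1.npz")
def tri(a,b):
    A=[]
    for n,u in(("scene",a),("side",b)):
        K,R,t=P(n);M=K@np.c_[R,t];A+= [u[0]*M[2]-M[0],u[1]*M[2]-M[1]]
    X=np.linalg.svd(np.array(A))[2][-1];return X[:3]/X[3]
print("clamp red top",tri((160,338),(259,169)).round())
plan([533.3,366.2,190],-88.8)
```

```text
clamp red top [415. 486. 121.]
t 2.3 pos [505.8 209.9 346.7] yaw -90.08 tilt [ 0.0017  0.003  -1.    ] F [-0.75 -0.4  -0.13] w 87.6 ->d [  27.5  156.3 -156.7] turn(tool) -1.28 rows 5
[[-3.13, -0.55, 3.13], np.float64(-0.26)]
[[-3.13, -0.56, 3.13], np.float64(-0.26)]
[[-3.12, -0.57, 3.13], np.float64(-0.26)]
[[-3.12, -0.59, 3.13], np.float64(-0.26)]
[[-3.12, -0.6, 3.13], np.float64(-0.26)]
```

>>> {"api": "arm_command", "payload": {
  "increments": [
    [[-3.1, -0.6, 3], -0.3],
    [[-3.1, -0.6, 3], -0.3],
    [[-3.1, -0.6, 3], -0.3],
    [[-3.1, -0.6, 3], -0.3],
    [[-3.1, -0.6, 3], -0.2],
    [[0, 0, 0], 0],
    [[0, 0, 0], 0]
  ]
}}

```text
t: 3.0
ee_pos: [535.9, 361.3, 192.9]
orientation: [-2.242, 2.199, -0.004]
ft_force: [0.3, 0.4, 0.9]
width: 87.9
```

Run:
```python
from h import *
plan([533.3,366.2,190],-88.8)
o=get_obs();im=get_image("wrist")
np.savez("w2.npz",p=o["ee_pos"],r=o["orientation"],im=im)
cv2.imwrite("pics/w2.png",im[:,:,::-1])
```

```text
t 3.0 pos [535.9 361.3 192.9] yaw -88.89 tilt [ 0.0025 -0.0015 -1.    ] F [0.33 0.39 0.94] w 87.9 ->d [-2.6  4.9 -2.9] turn(tool) -0.09 rows 1
[[-0.49, 0.25, 0.29], np.float64(-0.09)]
```

View pics/w2.png

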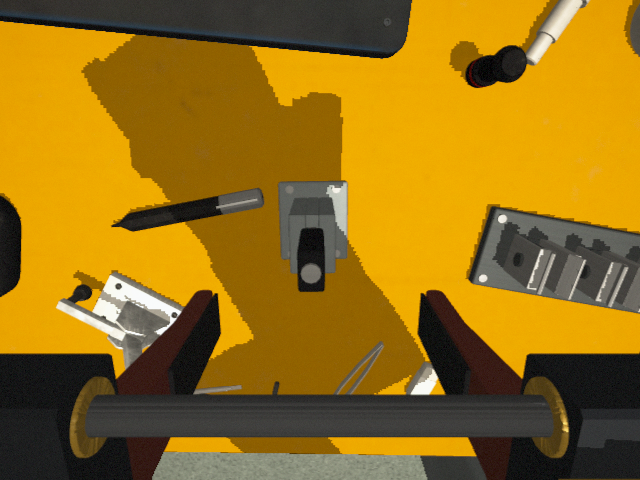

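Run:
```python
from h import *
f=np.load("w2.npz");p,r=f["p"],f["r"]
a=cv2.imread("pics/w2.png");cv2.imwrite("pics/w2s.png",cv2.resize(a[170:300,265:365],None,fx=5,fy=5,interpolation=cv2.INTER_CUBIC))
for u,z in(((311,273),135),((298,290),133),((324.5,290),133),((279,182),8),((347,181),8),((348,259),8)):print(u,wback(p,r,u,z).round(1))
```

```text
(311, 273) [533.6 365.8 135. ]
(298, 290) [522.  373.4 133. ]
(324.5, 290) [522.3 357.7 133. ]
(279, 182) [567.5 395.8   8. ]
(347, 181) [569.5 337.8   8. ]
(348, 259) [499.3 334.1   8. ]
```

View pics/w2s.png

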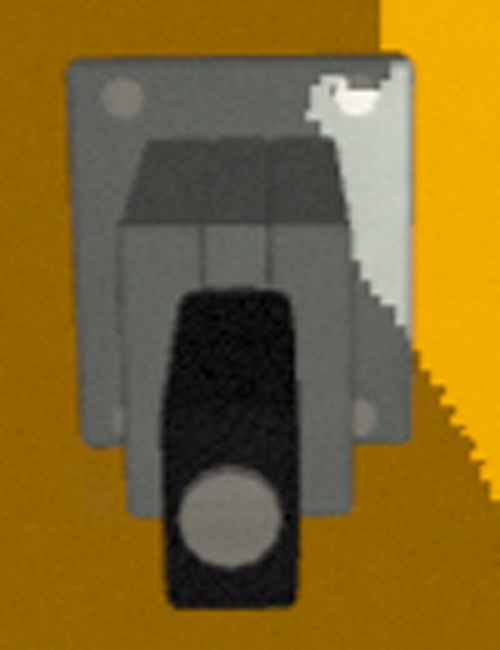

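>>> {"api": "arm_command", "payload": {
  "increments": [
    [[-0.45, 0.2, 2], -0.4],
    [[0, 0, 2.5], 0],
    [[0, 0, 2.5], 0],
    [[0, 0, 2], 0],
    [[0, 0, 0], 0]
  ]
}}

```text
t: 3.55
ee_pos: [538.6, 359.7, 110.5]
orientation: [-2.234, 2.191, -0.01]
ft_force: [-0.3, -0.3, -0.1]
width: 88.1
```

Run:
```python
from h import *
plan([533.5,365.8,88],-88.5)
```

```text
t 3.55 pos [538.6 359.7 110.5] yaw -88.88 tilt [ 0.0131  0.0041 -0.9999] F [-0.33 -0.34 -0.13] w 88.1 ->d [ -5.1   6.1 -22.5] turn(tool) -0.38 rows 1
[[-0.62, 0.5, 2.25], np.float64(-0.38)]
```

>>> {"api": "arm_command", "payload": {
  "increments": [
    [[-0.6, 0.5, 0.5], -0.4],
    [[0, 0, 0], 0],
    [[0, 0, 0], 0]
  ]
}}

```text
t: 3.85
ee_pos: [535.6, 365.2, 110.3]
orientation: [-2.236, 2.181, -0.012]
ft_force: [-0.1, 0.1, 0.8]
width: 88.2
```

Run:
```python
from h import *
plan([533.5,365.8,88],-88.5)
```

```text
t 3.85 pos [535.6 365.2 110.3] yaw -88.59 tilt [ 0.0181  0.0072 -0.9998] F [-0.15  0.11  0.76] w 88.2 ->d [ -2.1   0.6 -22.3] turn(tool) -0.09 rows 1
[[-0.07, 0.2, 2.23], np.float64(-0.09)]
```

>>> {"api": "arm_command", "payload": {
  "increments": [
    [[-0.1, 0.2, 0.6], 0],
    [[0, 0, 0.8], 0],
    [[0, 0, 0.8], 0],
    [[0, 0, 0], 0]
  ]
}}

```text
t: 4.25
ee_pos: [534.7, 367.2, 88.8]
orientation: [-2.234, 2.178, -0.014]
ft_force: [0.3, 0.8, 0.4]
width: 87.7
```

Run:
```python
from h import *
plan([533.5,365.8,88],-88.5)
```

```text
t 4.25 pos [534.7 367.2  88.8] yaw -88.55 tilt [ 0.0212  0.0092 -0.9997] F [0.26 0.77 0.4 ] w 87.7 ->d [-1.2 -1.4 -0.8] turn(tool) -0.05 rows 1
[[0.14, 0.12, 0.08], np.float64(-0.05)]
```

>>> {"api": "arm_command", "payload": {
  "increments": [
    [[0.14, 0.12, 0], 0],
    [[0, 0, 0], 0],
    [[0, 0, 0], 0]
  ]
}}

```text
t: 4.55
ee_pos: [533.1, 365.5, 87.9]
orientation: [-2.235, 2.179, -0.013]
ft_force: [-0.6, 0.4, 0.2]
width: 87.6
```

Run:
```python
from h import *
plan([533.5,365.8,88],-88.5)
```

```text
t 4.55 pos [533.1 365.5  87.9] yaw -88.55 tilt [ 0.02    0.0084 -0.9998] F [-0.6   0.41  0.16] w 87.6 ->d [0.4 0.3 0.1] turn(tool) -0.05 rows 1
[[-0.03, -0.04, -0.01], np.float64(-0.05)]
```

Positioned within 0.5 mm. Closing.

>>> {"api": "arm_command", "payload": {
  "increments": [
    [[0, 0, 0], 0],
    [[0, 0, 0], 0],
    [[0, 0, 0], 0],
    [[0, 0, 0], 0],
    [[0, 0, 0], 0],
    [[0, 0, 0], 0],
    [[0, 0, 0], 0],
    [[0, 0, 0], 0]
  ],
  "gripper": 0
}}

```text
t: 5.35
ee_pos: [533.5, 365.7, 88.6]
orientation: [-2.234, 2.178, -0.014]
ft_force: [-0.8, -0.3, 0.0]
width: 27.2
```

Run:
```python
from h import *
plan([533.5,365.8,88],-88.5)
```

```text
t 5.35 pos [533.5 365.7  88.6] yaw -88.55 tilt [ 0.0211  0.0091 -0.9997] F [-0.76 -0.31  0.01] w 27.2 ->d [-0.   0.1 -0.6] turn(tool) -0.05 rows 1
[[-0.01, 0.0, 0.06], np.float64(-0.05)]
```

>>> {"api": "arm_command", "payload": {
  "increments": [
    [[0, 0, 0], 0],
    [[0, 0, 0], 0],
    [[0, 0, 0], 0],
    [[0, 0, 0], 0]
  ]
}}

```text
t: 5.75
ee_pos: [533.6, 365.8, 88.7]
orientation: [-2.234, 2.178, -0.014]
ft_force: [0.0, 0.3, 0.0]
width: 15.8
```

Run:
```python
from h import *
plan([533.5,365.8,88],-88.5)
```

```text
t 5.75 pos [533.6 365.8  88.7] yaw -88.55 tilt [ 0.0212  0.0092 -0.9997] F [0.04 0.34 0.  ] w 15.8 ->d [-0.1  0.  -0.7] turn(tool) -0.05 rows 1
[[-0.0, 0.01, 0.07], np.float64(-0.05)]
```

>>> {"api": "arm_command", "payload": {
  "increments": [
    [[0, 0, -1], 0],
    [[0, 0, -1.2], 0],
    [[0, 0, -1.2], 0]
  ]
}}

```text
t: 6.05
ee_pos: [531.3, 364.4, 122.7]
orientation: [-2.237, 2.182, -0.012]
ft_force: [-0.0, -0.2, -1.5]
width: 15.9
```

Run:
```python
from h import *
plan([533.5,365.8,188],-88.5,n=1)
```

```text
t 6.05 pos [531.3 364.4 122.7] yaw -88.55 tilt [ 0.017   0.0064 -0.9998] F [-0.04 -0.16 -1.48] w 15.9 ->d [ 2.2  1.4 65.3] turn(tool) -0.05 rows 1
[[-0.13, -0.22, -6.53], np.float64(-0.05)]
```

>>> {"api": "arm_command", "payload": {
  "increments": [
    [[-0.1, -0.15, -1.5], 0],
    [[-0.03, -0.05, -1.5], 0],
    [[-0.03, -0.05, -1.5], 0],
    [[-0.03, -0.05, -1.5], 0],
    [[-0.03, -0.05, -1.5], 0],
    [[0, 0, 0], 0]
  ]
}}

```text
t: 6.65
ee_pos: [534.7, 367.1, 209.2]
orientation: [-2.232, 2.177, -0.014]
ft_force: [0.1, -0.3, -2.6]
width: 16.0
```

Run:
```python
from h import *
plan([533.5,365.8,200],-88.5,n=1)
im=get_image("wrist");cv2.imwrite("pics/w3.png",im[:,:,::-1])
im=get_image("side");cv2.imwrite("pics/d3.png",im[:,:,::-1])
```

```text
t 6.65 pos [534.7 367.1 209.2] yaw -88.55 tilt [ 0.0231  0.0104 -0.9997] F [ 0.06 -0.28 -2.58] w 16.0 ->d [-1.2 -1.3 -9.2] turn(tool) -0.05 rows 1
[[0.13, 0.13, 0.92], np.float64(-0.05)]
```

View pics/w3.png

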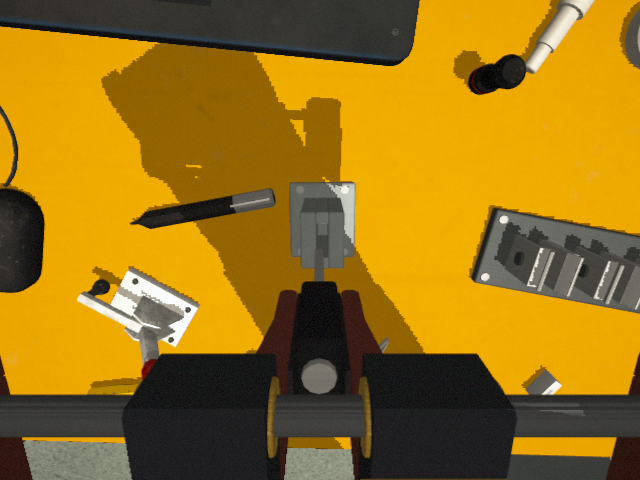

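View pics/d3.png

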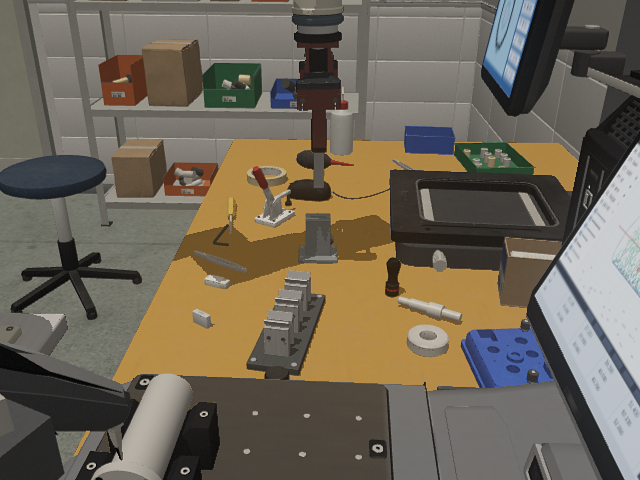

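Run:
```python
from h import *
plan([507.1,176.7,205],-99.55)
```

```text
t 6.75 pos [533.6 366.3 206.7] yaw -88.55 tilt [ 0.0201  0.0085 -0.9998] F [-0.52  0.58 -1.88] w 15.9 ->d [ -26.5 -189.6   -1.7] turn(tool) 11.0 rows 4
[[4.72, 0.78, 0.04], np.float64(2.75)]
[[4.75, 0.56, 0.04], np.float64(2.75)]
[[4.78, 0.33, 0.04], np.float64(2.75)]
[[4.79, 0.1, 0.04], np.float64(2.75)]
```

>>> {"api": "arm_command", "payload": {
  "increments": [
    [[3.1, 0.5, 0], 1.8],
    [[3.1, 0.4, 0], 1.8],
    [[3.2, 0.3, 0], 1.8],
    [[3.2, 0.2, 0], 1.8],
    [[3.2, 0.1, 0], 1.9],
    [[3.2, 0, 0], 1.9],
    [[0, 0, 0], 0],
    [[0, 0, 0], 0]
  ]
}}

```text
t: 7.55
ee_pos: [501.7, 169.7, 197.3]
orientation: [-2.016, 2.397, -0.004]
ft_force: [0.3, 0.7, -1.6]
width: 15.5
```

Run:
```python
from h import *
plan([507.1,176.7,205],-99.55)
o=get_obs();im=get_image("wrist")
np.savez("w4.npz",p=o["ee_pos"],r=o["orientation"],im=im)
cv2.imwrite("pics/w4.png",im[:,:,::-1])
```

```text
t 7.55 pos [501.7 169.7 197.3] yaw -99.89 tilt [ 0.0086  0.0043 -1.    ] F [ 0.33  0.71 -1.61] w 15.5 ->d [5.4 7.  7.7] turn(tool) -0.34 rows 1
[[-0.79, -0.41, -0.77], np.float64(-0.34)]
```

View pics/w4.png

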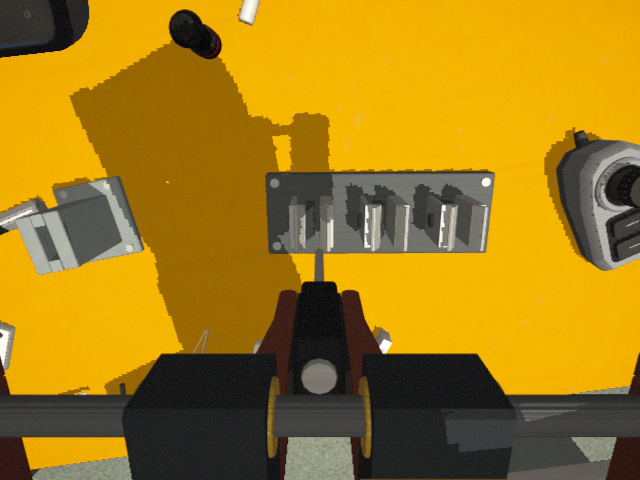

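Run:
```python
from h import *
a=cv2.imread("pics/w4.png");cv2.imwrite("pics/w4g.png",cv2.resize(a[165:290,260:380],None,fx=4.8,fy=4.8,interpolation=cv2.INTER_CUBIC))
cv2.imwrite("pics/w4h.png",cv2.resize(a[165:260,340:500],None,fx=5,fy=5,interpolation=cv2.INTER_CUBIC))
```

```text
(no output)
```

View pics/w4g.png

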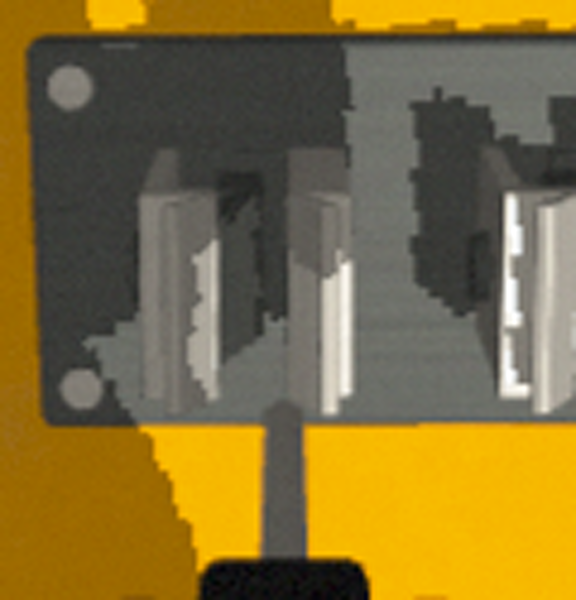

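View pics/w4h.png

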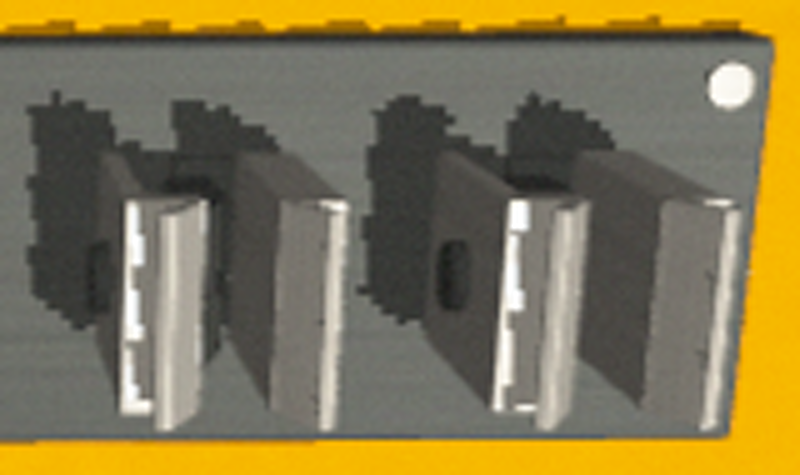

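Run:
```python
from h import *
np.set_printoptions(precision=1,suppress=True)
f=np.load("w4.npz");p,r=f["p"],f["r"]
g=lambda u,v:(260+u/4.8-.4,165+v/4.8-.4); h=lambda u,v:(340+u/5-.4,165+v/5-.4)
B=lambda uv,z:wback(p,r,uv,z)[:2]
th=np.radians(-9.55);ex=np.array([np.cos(th),np.sin(th)]);ey=np.array([-np.sin(th),np.cos(th)])
c=np.array([497.5,119.5])
L=lambda q:np.array([(q-c)@ex,(q-c)@ey])
for n,q,z in(("1 throat L",g(218,300),56),("1 throat R",g(290,300),56),("1 lipL",g(178,300),66),("1 lipR",g(324,300),66),
  ("1 Rtop near/far",g(335,410),66),("far",g(335,193),66),
  ("2 throat L",h(207,310),56),("2 throat R",h(278,310),56),("2 lip L",h(166,315),66),("2 lip R",h(324,315),66),
  ("3 throat L",h(583,310),56),("3 throat R",h(654,310),56),("3 lip L",h(548,315),66),("3 lip R",h(708,315),66),
  ("scr FL",g(70,88),12),("scr NL",g(81,388),12),("scr FR",h(731,85),12)):
  print(n,B(q,z),"local",L(B(q,z)))
# blade tip pixel
print("tip",wback(p,r,g(284,403),p[2]-76.7), "tcp",p, "tool-below point", p+Ro.from_rotvec(r).as_matrix()[:,2]*76.7)
```

```text
1 throat L [508.1 180.5] local [ 0.4 61.9]
1 throat R [506.2 169.1] local [ 0.3 50.3]
1 lipL [511.6 185.8] local [ 2.9 67.7]
1 lipR [507.7 163.4] local [ 2.8 45. ]
1 Rtop near/far [489.8 164.6] local [-15.1  43.2]
far [524.1 159. ] local [19.6 43.3]
2 throat L [498.6 122.7] local [0.5 3.3]
2 throat R [496.7 111.9] local [ 0.5 -7.6]
2 lip L [501.6 129.9] local [ 2.3 10.9]
2 lip R [497.6 106.7] local [  2.2 -12.6]
3 throat L [488.8  65.7] local [  0.3 -54.5]
3 throat R [486.9  55. ] local [  0.3 -65.4]
3 lip L [491.9  73.9] local [  2.1 -45.9]
3 lip R [487.9  50.4] local [  2.  -69.7]
scr FL [540.3 203.1] local [28.4 89.6]
scr NL [485.3 212.4] local [-27.5  89.6]
scr FR [510.7  25. ] local [ 28.7 -91. ]
tip [508.8 169.2 120.6] tcp [501.7 169.7 197.3] tool-below point [502.3 170.  120.6]
```

```bash
cat >> h.py <<'E'
th=np.radians(-9.55);ex=np.array([np.cos(th),np.sin(th)]);ey=np.array([-np.sin(th),np.cos(th)]);gc=np.array([497.5,119.5])
def tgt(lx,ly): return gc+lx*ex+ly*ey
def st(lx,ly,z,n=1):
    t=tgt(lx,ly);o=get_obs();plan([t[0],t[1],z],-99.55,n=n,o=o)
    d=o["ee_pos"][:2]-gc;f=o["ft_force"];print("local xy",round(d@ex,1),round(d@ey,1),"tipz",round(o["ee_pos"][2]-76.7,1),"F local x,y,z",round(f[:2]@ex,1),round(f[:2]@ey,1),round(f[2],1))
E
python3 -c "
from h import *
st(1.5,54.6,155)"
```

```text
t 7.6 pos [501.5 169.9 197.2] yaw -99.85 tilt [ 0.0082  0.0039 -1.    ] F [-0.92 -0.56 -2.63] w 15.8 ->d [  6.5   3.2 -42.2] turn(tool) -0.3 rows 1
[[-0.43, -0.59, 4.22], np.float64(-0.3)]
local xy -4.4 50.3 tipz 120.5 F local x,y,z -0.8 -0.7 -2.6
```

>>> {"api": "arm_command", "payload": {
  "increments": [
    [[-0.4, -0.6, 1], -0.3],
    [[0, 0, 1], 0],
    [[0, 0, 1], 0],
    [[0, 0, 1], 0],
    [[0, 0, 0], 0]
  ]
}}

```text
t: 8.1
ee_pos: [509.0, 176.4, 152.2]
orientation: [-2.03, 2.387, -0.002]
ft_force: [-0.4, -0.5, -1.4]
width: 15.6
```

```bash
python3 -c "
from h import *
st(1.5,54.6,148)"
```

```text
t 8.1 pos [509.  176.4 152.2] yaw -99.24 tilt [ 0.0068  0.0039 -1.    ] F [-0.37 -0.49 -1.43] w 15.6 ->d [-0.9 -3.3 -4.2] turn(tool) 0.31 rows 1
[[0.35, 0.04, 0.42], np.float64(0.31)]
local xy 1.9 58.1 tipz 75.5 F local x,y,z -0.3 -0.5 -1.4
```

>>> {"api": "arm_command", "payload": {
  "increments": [
    [[0.3, 0, 0.2], 0.3],
    [[0, 0, 0], 0],
    [[0, 0, 0], 0]
  ]
}}

```text
t: 8.4
ee_pos: [508.2, 173.4, 149.5]
orientation: [-2.024, 2.393, -0.002]
ft_force: [0.1, -0.1, -1.9]
width: 15.9
```

```bash
python3 -c "
from h import *
st(1.5,54.6,148)
o=get_obs();im=get_image('wrist')
np.savez('w5.npz',p=o['ee_pos'],r=o['orientation'],im=im)
cv2.imwrite('pics/w5.png',cv2.resize(im[140:340,220:420],None,fx=3,fy=3,interpolation=cv2.INTER_CUBIC)[:,:,::-1])"
```

```text
t 8.4 pos [508.2 173.4 149.5] yaw -99.55 tilt [ 0.0058  0.0036 -1.    ] F [ 0.06 -0.06 -1.91] w 15.9 ->d [-0.2 -0.3 -1.5] turn(tool) 0.0 rows 1
[[0.04, 0.01, 0.15], np.float64(0.0)]
local xy 1.6 55.0 tipz 72.8 F local x,y,z 0.1 -0.1 -1.9
```

View pics/w5.png

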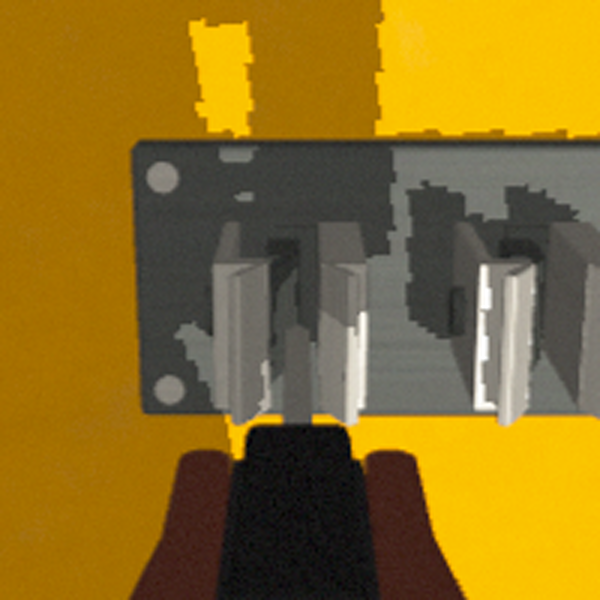

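Run:
```python
from h import *
f=np.load("w5.npz");p,r=f["p"],f["r"]
g=lambda u,v:(220+u/3-.4,140+v/3-.4)
def L(uv,z):
    q=wback(p,r,uv,z)[:2]-gc;return round(q@ex,1),round(q@ey,1)
print("tip front",L(g(298,328),72.8))
print("R jaw far",L(g(358,265),66),"near",L(g(350,424),66),"L far",L(g(232,262),66),"near",L(g(240,422),66))
print("scr",L(g(163,178),12),L(g(169,389),12))
print("throat",L(g(268,340),56),L(g(320,340),56),"lips",L(g(240,340),66),L(g(347,340),66))
```

```text
tip front (np.float64(8.3), np.float64(55.5))
R jaw far (np.float64(20.0), np.float64(43.1)) near (np.float64(-15.6), np.float64(44.2)) L far (np.float64(20.5), np.float64(69.3)) near (np.float64(-15.2), np.float64(68.1))
scr (np.float64(28.4), np.float64(89.4)) (np.float64(-27.5), np.float64(89.6))
throat (np.float64(0.3), np.float64(62.2)) (np.float64(0.3), np.float64(50.7)) lips (np.float64(3.5), np.float64(67.8)) (np.float64(3.5), np.float64(45.1))
```

>>> {"api": "arm_command", "payload": {
  "increments": [
    [[0.03, -0.22, 0.4], 0],
    [[0, 0, 0.5], 0],
    [[0, 0, 0.5], 0],
    [[0, 0, 0], 0]
  ]
}}

```text
t: 8.85
ee_pos: [511.3, 172.8, 135.4]
orientation: [-2.023, 2.392, -0.003]
ft_force: [-0.5, -0.5, -1.9]
width: 16.1
```

```bash
python3 -c "
from h import *
st(3.8,54.4,130)"
```

```text
t 8.85 pos [511.3 172.8 135.4] yaw -99.56 tilt [ 0.008   0.0043 -1.    ] F [-0.52 -0.47 -1.91] w 16.1 ->d [-1.1 -0.3 -5.4] turn(tool) -0.01 rows 1
[[0.04, 0.1, 0.54], np.float64(-0.01)]
local xy 4.8 54.8 tipz 58.7 F local x,y,z -0.4 -0.6 -1.9
```

>>> {"api": "arm_command", "payload": {
  "increments": [
    [[0.03, 0.08, 0.4], 0],
    [[0, 0, 0.4], 0],
    [[0, 0, 0], 0]
  ]
}}

```text
t: 9.15
ee_pos: [510.3, 172.6, 126.4]
orientation: [-2.023, 2.392, -0.003]
ft_force: [-0.2, 0.3, -1.2]
width: 15.8
```

```bash
python3 -c "
from h import *
st(3.8,54.2,120)"
```

```text
t 9.15 pos [510.3 172.6 126.4] yaw -99.56 tilt [ 0.0075  0.0042 -1.    ] F [-0.22  0.31 -1.18] w 15.8 ->d [-0.1 -0.3 -6.4] turn(tool) -0.01 rows 1
[[0.03, 0.0, 0.64], np.float64(-0.01)]
local xy 3.8 54.5 tipz 49.7 F local x,y,z -0.3 0.3 -1.2
```

>>> {"api": "arm_command", "payload": {
  "increments": [
    [[0, 0, 0.3], 0],
    [[0, 0, 0.3], 0]
  ]
}}

```text
t: 9.35
ee_pos: [510.6, 172.8, 120.3]
orientation: [-2.023, 2.392, -0.003]
ft_force: [-1.0, -0.6, -2.1]
width: 15.9
```

>>> {"api": "arm_command", "payload": {
  "increments": [
    [[0, 0, 0.2], 0],
    [[0, 0, 0.1], 0]
  ]
}}

```text
t: 9.55
ee_pos: [510.6, 172.7, 116.8]
orientation: [-2.023, 2.392, -0.003]
ft_force: [0.3, 0.1, -1.8]
width: 16.3
```

```bash
python3 -c "
from h import *
st(3.8,54.2,115)"
```

```text
t 9.55 pos [510.6 172.7 116.8] yaw -99.56 tilt [ 0.0078  0.0043 -1.    ] F [ 0.3   0.11 -1.8 ] w 16.3 ->d [-0.3 -0.4 -1.8] turn(tool) -0.01 rows 1
[[0.05, 0.02, 0.18], np.float64(-0.01)]
local xy 4.0 54.7 tipz 40.1 F local x,y,z 0.3 0.2 -1.8
```

>>> {"api": "arm_command", "payload": {
  "increments": [
    [[0, 0, 0.2], 0],
    [[0, 0, 0.2], 0]
  ]
}}

```text
t: 9.75
ee_pos: [510.8, 172.8, 112.6]
orientation: [-2.023, 2.392, -0.003]
ft_force: [0.7, 0.1, -1.5]
width: 16.0
```

>>> {"api": "arm_command", "payload": {
  "increments": [
    [[0, 0, 0.2], 0],
    [[0, 0, 0.2], 0]
  ]
}}

```text
t: 9.95
ee_pos: [510.7, 172.3, 108.6]
orientation: [-2.024, 2.392, -0.004]
ft_force: [-0.7, -3.9, 2.1]
width: 15.9
```

>>> {"api": "arm_command", "payload": {
  "increments": [
    [[0, 0, 0.2], 0],
    [[0, 0, 0.2], 0]
  ]
}}

```text
t: 10.15
ee_pos: [510.8, 171.5, 104.7]
orientation: [-2.025, 2.392, -0.006]
ft_force: [-0.8, -4.9, 3.6]
width: 16.0
```

>>> {"api": "arm_command", "payload": {
  "increments": [
    [[0, 0, 0.2], 0]
  ]
}}

```text
t: 10.25
ee_pos: [510.8, 171.2, 102.7]
orientation: [-2.026, 2.392, -0.006]
ft_force: [-0.5, -2.8, 4.9]
width: 16.3
```

>>> {"api": "arm_command", "payload": {
  "increments": [
    [[0, 0, 0.2], 0]
  ]
}}

```text
t: 10.35
ee_pos: [510.9, 171.1, 100.9]
orientation: [-2.025, 2.392, -0.006]
ft_force: [-2.9, -3.5, 8.0]
width: 15.4
```

```bash
python3 -c "
from h import *
st(3.8,54.2,98)"
```

```text
t 10.35 pos [510.9 171.1 100.9] yaw -99.5 tilt [ 0.008   0.0016 -1.    ] F [-2.9  -3.51  7.99] w 15.4 ->d [-0.7  1.2 -2.9] turn(tool) 0.05 rows 1
[[-0.11, 0.09, 0.29], np.float64(0.05)]
local xy 4.7 53.1 tipz 24.2 F local x,y,z -2.3 -3.9 8.0
```

>>> {"api": "arm_command", "payload": {
  "increments": [
    [[0, 0, 0.15], 0]
  ]
}}

```text
t: 10.45
ee_pos: [511.1, 171.1, 99.7]
orientation: [-2.025, 2.392, -0.006]
ft_force: [-2.3, -5.0, 8.6]
width: 15.7
```

>>> {"api": "arm_command", "payload": {
  "increments": [
    [[0, 0, 0.15], 0]
  ]
}}

```text
t: 10.55
ee_pos: [511.3, 171.1, 98.5]
orientation: [-2.025, 2.392, -0.007]
ft_force: [-0.9, -4.6, 3.8]
width: 15.8
```

>>> {"api": "arm_command", "payload": {
  "increments": [
    [[0, 0, 0.2], 0]
  ]
}}

```text
t: 10.65
ee_pos: [511.4, 171.0, 96.6]
orientation: [-2.025, 2.392, -0.007]
ft_force: [-1.0, -3.1, 3.7]
width: 15.4
```

>>> {"api": "arm_command", "payload": {
  "increments": [
    [[0, 0, 0.2], 0]
  ]
}}

```text
t: 10.75
ee_pos: [511.6, 171.0, 94.5]
orientation: [-2.024, 2.392, -0.007]
ft_force: [-1.5, -4.1, 4.3]
width: 15.7
```

```bash
python3 -c "
from h import *
st(3.8,54.2,90)"
```

```text
t 10.75 pos [511.6 171.   94.5] yaw -99.51 tilt [ 0.0093  0.0017 -1.    ] F [-1.49 -4.07  4.35] w 15.7 ->d [-1.3  1.3 -4.5] turn(tool) 0.04 rows 1
[[-0.11, 0.15, 0.45], np.float64(0.04)]
local xy 5.3 53.2 tipz 17.8 F local x,y,z -0.8 -4.3 4.3
```

>>> {"api": "arm_command", "payload": {
  "increments": [
    [[0, 0.05, 0.2], 0]
  ]
}}

```text
t: 10.85
ee_pos: [511.3, 171.1, 92.4]
orientation: [-2.024, 2.391, -0.008]
ft_force: [-0.2, -5.2, 2.8]
width: 15.5
```

>>> {"api": "arm_command", "payload": {
  "increments": [
    [[0, 0.05, 0.2], 0]
  ]
}}

```text
t: 10.95
ee_pos: [510.9, 171.1, 90.1]
orientation: [-2.024, 2.391, -0.008]
ft_force: [0.2, -4.5, 3.8]
width: 15.8
```

>>> {"api": "arm_command", "payload": {
  "increments": [
    [[0, 0.0, 0.2], 0]
  ]
}}

```text
t: 11.05
ee_pos: [510.9, 171.1, 87.9]
orientation: [-2.024, 2.391, -0.008]
ft_force: [-1.1, -4.2, 4.0]
width: 15.9
```

>>> {"api": "arm_command", "payload": {
  "increments": [
    [[0, 0, 0.15], 0]
  ]
}}

```text
t: 11.15
ee_pos: [510.9, 171.1, 86.3]
orientation: [-2.024, 2.391, -0.008]
ft_force: [-0.8, -4.7, 7.0]
width: 15.7
```

>>> {"api": "arm_command", "payload": {
  "increments": [
    [[0, 0, 0.15], 0]
  ]
}}

```text
t: 11.25
ee_pos: [510.9, 171.1, 84.8]
orientation: [-2.024, 2.391, -0.008]
ft_force: [-1.8, -4.5, 8.8]
width: 15.8
```

```bash
python3 -c "
from h import *
st(3.8,54.2,85)"
```

```text
t 11.25 pos [510.9 171.1  84.8] yaw -99.51 tilt [ 0.0098  0.0017 -1.    ] F [-1.81 -4.48  8.82] w 15.8 ->d [-0.7  1.2  0.2] turn(tool) 0.04 rows 1
[[-0.1, 0.09, -0.02], np.float64(0.04)]
local xy 4.7 53.2 tipz 8.1 F local x,y,z -1.0 -4.7 8.8
```

>>> {"api": "arm_command", "payload": {
  "increments": [
    [[0, 0, 0.12], 0]
  ]
}}

```text
t: 11.35
ee_pos: [511.0, 171.2, 83.8]
orientation: [-2.024, 2.391, -0.008]
ft_force: [-1.9, -4.7, 10.4]
width: 15.6
```

>>> {"api": "arm_command", "payload": {
  "increments": [
    [[0, 0, -0.2], 0]
  ]
}}

```text
t: 11.45
ee_pos: [510.9, 171.1, 85.7]
orientation: [-2.024, 2.392, -0.008]
ft_force: [-1.5, -4.0, 5.3]
width: 16.0
```

>>> {"api": "arm_command", "payload": {
  "increments": [
    [[0, 0, -0.2], 0]
  ]
}}

```text
t: 11.55
ee_pos: [511.0, 171.2, 87.8]
orientation: [-2.024, 2.391, -0.008]
ft_force: [-0.2, -4.6, 3.4]
width: 16.1
```

```bash
python3 -c "
from h import *
st(3.8,54.2,90)"
```

```text
t 11.55 pos [511.  171.2  87.8] yaw -99.5 tilt [ 0.0096  0.0016 -1.    ] F [-0.2  -4.57  3.38] w 16.1 ->d [-0.7  1.2  2.2] turn(tool) 0.05 rows 1
[[-0.1, 0.09, -0.22], np.float64(0.05)]
local xy 4.7 53.2 tipz 11.1 F local x,y,z 0.6 -4.5 3.4
```

>>> {"api": "arm_command", "payload": {
  "increments": [
    [[0.05, 0, -0.1], 0]
  ]
}}

```text
t: 11.65
ee_pos: [510.9, 171.0, 88.8]
orientation: [-2.024, 2.391, -0.007]
ft_force: [-0.1, -0.1, 1.3]
width: 15.6
```

>>> {"api": "arm_command", "payload": {
  "increments": [
    [[0.05, 0, -0.05], 0],
    [[0, 0, 0], 0]
  ]
}}

```text
t: 11.85
ee_pos: [510.9, 171.1, 89.2]
orientation: [-2.023, 2.391, -0.007]
ft_force: [-0.2, -3.1, 1.0]
width: 15.9
```

```bash
python3 -c "
from h import *
st(3.8,54.2,90)"
```

```text
t 11.85 pos [510.9 171.1  89.2] yaw -99.53 tilt [ 0.0102  0.0031 -0.9999] F [-0.22 -3.13  1.01] w 15.9 ->d [-0.7  1.2  0.8] turn(tool) 0.02 rows 1
[[-0.11, 0.09, -0.08], np.float64(0.02)]
local xy 4.7 53.1 tipz 12.5 F local x,y,z 0.3 -3.1 1.0
```

>>> {"api": "arm_command", "payload": {
  "increments": [
    [[0, 0, 0], 0],
    [[0, 0, 0], 0],
    [[0, 0, 0], 0],
    [[0, 0, 0], 0],
    [[0, 0, 0], 0],
    [[0, 0, 0], 0]
  ],
  "gripper": 0.7
}}

```text
t: 12.45
ee_pos: [510.9, 172.0, 88.4]
orientation: [-2.021, 2.391, -0.005]
ft_force: [0.6, -0.6, -1.1]
width: 59.4
```

```bash
python3 -c "
from h import *
st(3.8,54.2,90)
im=get_image('wrist');cv2.imwrite('pics/w6.png',im[:,:,::-1])"
```

```text
t 12.45 pos [510.9 172.   88.4] yaw -99.57 tilt [ 0.0102  0.0046 -0.9999] F [ 0.62 -0.58 -1.05] w 59.4 ->d [-0.7  0.3  1.6] turn(tool) -0.02 rows 1
[[-0.02, 0.07, -0.16], np.float64(-0.02)]
local xy 4.5 54.0 tipz 11.7 F local x,y,z 0.7 -0.5 -1.1
```

View pics/w6.png

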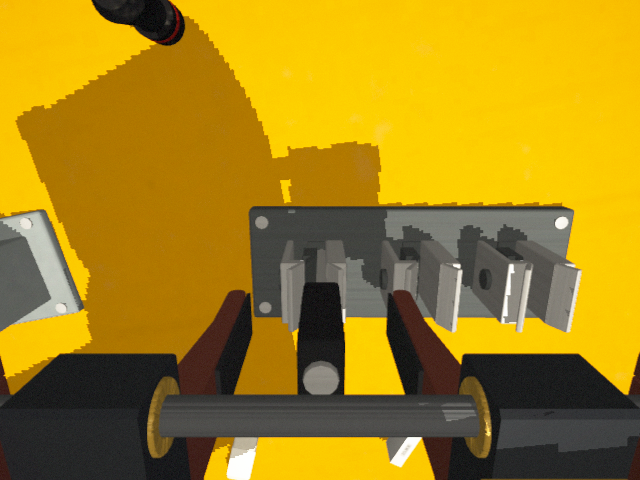

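>>> {"api": "arm_command", "payload": {
  "increments": [
    [[0, 0, -1.5], 0],
    [[0, 0, -2], 0],
    [[0, 0, -2], 0],
    [[0, 0, -2.5], 0],
    [[0, 0, -2.5], 0],
    [[0, 0, -2.5], 0],
    [[0, 0, -2.5], 0],
    [[0, 0, -1.5], 0],
    [[0, 0, 0], 0]
  ]
}}

```text
t: 13.4
ee_pos: [508.1, 170.9, 264.2]
orientation: [-2.023, 2.393, -0.003]
ft_force: [-0.5, -0.5, -0.6]
width: 61.8
```

```bash
python3 -c "
from h import *
o=get_obs();im=get_image('wrist');np.savez('w7.npz',p=o['ee_pos'],r=o['orientation'])
cv2.imwrite('pics/w7.png',im[:,:,::-1])
a=get_image('side')[:,:,::-1];b=get_image('scene')[:,:,::-1]
cv2.imwrite('pics/f7.png',np.hstack([cv2.resize(a[200:380,220:350],None,fx=3,fy=3,interpolation=2),cv2.resize(b[180:300,300:430],None,fx=3,fy=4.5,interpolation=2)]))"
```

```text
(no output)
```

View pics/w7.png

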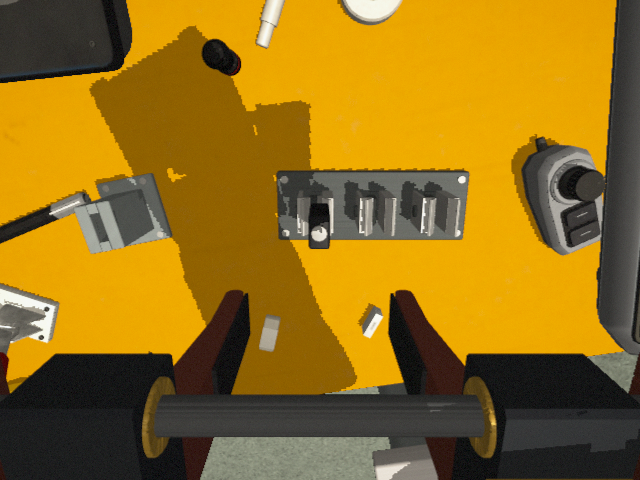

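View pics/f7.png

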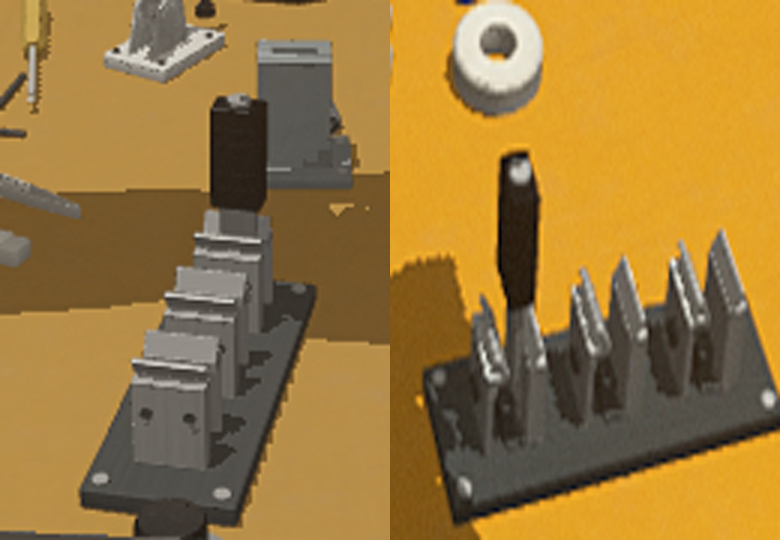

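Run:
```python
from h import *
from scipy.optimize import least_squares
def ms(obs,w=None):
    def f(X):
        r=[]
        for n,u in obs: r+=list((wproj(w[0],w[1],X)[0] if n=="wrist" else proj(n,X)[0])-u)
        return r
    s=least_squares(f,[510,200,100.]);return s.x.round(1),np.abs(s.fun).max().round(2)
w7=np.load("w7.npz");w7=(w7["p"],w7["r"]);w2=np.load("w2.npz");w2=(w2["p"],w2["r"])
a=ms([("scene",(218.,244.7)),("side",(317.9,186.1)),("wrist",(311,273))],w2);print("cap start",a)
b=ms([("scene",(342.7,217.5)),("side",(299.,233.)),("wrist",(319,234))],w7);print("cap now",b, "rise",b[0][2]-a[0][2],"expected +1.5 (plunger 0)")
q=b[0][:2]-gc;print("cap local",q@ex,q@ey)
t=tgt(2,53.4)
for z in(79.5,134.5):print(z,"side",proj("side",[t[0],t[1],z]).round(1),"scene",proj("scene",[t[0],t[1],z]).round(1),"wrist",wproj(*w7,[t[0],t[1],z]).round(1))
print(get_obs()["ft_force"].round(2))
```

```text
cap start (array([532.9, 366.1, 133.8]), np.float64(0.71))
cap now (array([510.2, 171.4, 135.4]), np.float64(0.7)) rise 1.5999999999999943 expected +1.5 (plunger 0)
cap local 3.913355545886916 53.287762651207984
79.5 side [[298.7 267.1]] scene [[341.6 242.9]] wrist [[319.1 219.8]]
134.5 side [[298.4 233.7]] scene [[343.1 218.6]] wrist [[318.8 236.5]]
[-0.43 -0.78 -0.51]
```

```bash
python3 -c "
from workcell import *
print(close_job())"
```

```text
the job is handed in; nothing more can be done
None
```

The feeler is standing upright in gap_1 (the gauge's +y end), let go, with its blade on the floor of the gap. I handed the job in at about 13.5 s of the 67 s allowed.

**Which gap:** gap_1 was the first one I tried, and it felt like the good one, so I did not test gap_2 or gap_3.
- **On the slope:** the resistance rose to about 10.5 N as the blade pushed past the shoe.
- **Below the slope:** it fell to an even drag of about 5 to 6 N.
- **On the floor:** it climbed at about 1.5 N per mm, with the tip worked out at about 14 mm above the bench (the floor is at 13.5 mm).

**Force on the blade:** the highest push was about 12 N, which is about 7 mm of plunger travel by calculation (limit 12 mm). I eased the spring off before letting go.

**Last checks:** Measured from all three cameras, the handle's cap is 1.6 mm higher than it was in the stand; fully home should give 1.5 mm. The cap sits about 3 mm to the -y side of the middle of the gap, as expected, and the handle looks upright. The gripper is well clear, with no force on it above the sensor noise.

**Disagreements:** the camera estimates of the gauge's position differed by 1 to 2 mm. The tool also picked up a tilt of up to about 1.3° while coming down to the stand, but this did not stop the feeler standing straight.

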